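Arm the shutter chain in order

TASK

Arm the laser shutter chain: with the fingertips, press in the round key, then the square key, then the long bar key, each lightly until it is fully down and stays down. Leave the plus-shaped key up, and do not lift, tip or shove the control boxes or the things around them.

Things in the scene. Friction and masses are not known exactly. Their poses are not given: they have to be found in the camera images.
- round_box: loose aluminium control box, 60 x 60 x 36 mm, about 0.5 kg, on four rubber feet, two brass sockets on its +x side; in the middle of its lid stands a round key, a disc 32 mm across, black. Origin: centre of the underside, on the work surface; z up. All four boxes are alike but for the shape of the key; they stand level in a rough row, in any order.
- round_key (a joint): how far the key is pushed in, m: 0 up, 0.008 at its stop; over 0.0065 counts as in. Starts at 0 to 0.001. About 2.5 N slides it down; it stays where left, no return spring
- round_top (a point): centre of the top face of the round key's cap: 54 mm above the work surface with the key up, 46 mm when fully in (10 mm above the lid). The cap sits on a cushion spring of 2 N/mm with 6 mm give, not counted in the joint value: it yields about 1.3 mm while the key slides, then softens the stop
- square_box: loose aluminium control box, 60 x 60 x 36 mm, about 0.5 kg, on four rubber feet, two brass sockets on its +x side; in the middle of its lid stands a square key, 30 x 30 mm, black. Origin: centre of the underside, on the work surface; z up. All four boxes are alike but for the shape of the key; they stand level in a rough row, in any order.
- square_key (a joint): how far the key is pushed in, m: 0 up, 0.008 at its stop; over 0.0065 counts as in. Starts at 0 to 0.001. About 2.5 N slides it down; it stays where left, no return spring
- square_top (a point): centre of the top face of the square key's cap: 54 mm above the work surface with the key up, 46 mm when fully in (10 mm above the lid). The cap sits on a cushion spring of 2 N/mm with 6 mm give, not counted in the joint value: it yields about 1.3 mm while the key slides, then softens the stop
- bar_box: loose aluminium control box, 60 x 60 x 36 mm, about 0.5 kg, on four rubber feet, two brass sockets on its +x side; in the middle of its lid stands a long narrow bar key, 16 mm along the box's x by 46 mm along its y, black. Origin: centre of the underside, on the work surface; z up. All four boxes are alike but for the shape of the key; they stand level in a rough row, in any order.
- bar_key (a joint): how far the key is pushed in, m: 0 up, 0.008 at its stop; over 0.0065 counts as in. Starts at 0 to 0.001. About 2.5 N slides it down; it stays where left, no return spring
- bar_top (a point): centre of the top face of the bar key's cap: 54 mm above the work surface with the key up, 46 mm when fully in (10 mm above the lid). The cap sits on a cushion spring of 2 N/mm with 6 mm give, not counted in the joint value: it yields about 1.3 mm while the key slides, then softens the stop
- cross_box: loose aluminium control box, 60 x 60 x 36 mm, about 0.5 kg, on four rubber feet, two brass sockets on its +x side; in the middle of its lid stands a plus-shaped key (two crossed bars, each 12 x 42 mm), black. Origin: centre of the underside, on the work surface; z up. All four boxes are alike but for the shape of the key; they stand level in a rough row, in any order.
- cross_key (a joint): how far the key is pushed in, m: 0 up, 0.008 at its stop; over 0.0065 counts as in. Starts at 0 to 0.001. About 2.5 N slides it down; it stays where left, no return spring
- cross_top (a point): centre of the top face of the cross key's cap: 54 mm above the work surface with the key up, 46 mm when fully in (10 mm above the lid). The cap sits on a cushion spring of 2 N/mm with 6 mm give, not counted in the joint value: it yields about 1.3 mm while the key slides, then softens the stop
- optic_box: bystander: loose small white box, 43 x 43 x 26 mm, behind the control boxes; origin centre of underside
- lens_ring: bystander: loose black ring, 30 mm across, 10 mm high, behind the control boxes; origin centre of underside
- post_holder: bystander: loose black upright tube with a side screw, 28 x 38 x 55 mm, behind the control boxes; origin under its middle
Not all that is in view belongs to the job. What is shaped like the square_box but orange is not meant. Leave any brown look-alike of the round_box alone.

How it is judged:
On the way, in this order (a step that is already met when the one before it is completed fails the run):
1. the round key is pushed in (value of joint round_key above 0.0065 m), for 0.2 s.
2. then the square key is pushed in (value of joint each of round_key, square_key above 0.0065 m), for 0.2 s.
3. then the long bar key is pushed in (all of step 2 and value of joint bar_key above 0.0065 m), for 0.2 s.
At the end, for the whole second after the job is handed in: The round, square and bar keys are each more than 6.5 mm in, the plus-shaped key less than 2 mm; every control box stands upright (within 0.1 rad), at rest, and like the three bystanders within 15 mm of where it started (all of step 3 and value of joint cross_key below 0.002 m and distance of each of round_box, square_box, bar_box, cross_box, optic_box, lens_ring, post_holder from where it was at the start of the episode below 0.015 m and angle between each of round_box, square_box, bar_box, cross_box's own z axis and vertical below 0.1 rad and linear speed of each of round_box, square_box, bar_box, cross_box below 0.01 m/s); the robot touches nothing.
It fails at once if a key is pushed (over 2 mm) before its turn: the square before the round is in, or the bar before both are in ((value of joint square_key above 0.002 m and value of joint round_key below 0.0065 m) or (value of joint bar_key above 0.002 m and value of joint any of round_key, square_key below 0.0065 m)).
It fails at once if the plus-shaped key is pushed in more than 2 mm (value of joint cross_key above 0.002 m).
It fails at once if a control box or its key is pressed with more than 25 N (contact force between any of the fingers, the arm and round_box above 25 N or contact force between any of the fingers, the arm and square_box above 25 N or contact force between any of the fingers, the arm and bar_box above 25 N or contact force between any of the fingers, the arm and cross_box above 25 N).
It fails at once if a control box is lifted, moved more than 15 mm or tipped by more than 0.15 rad (distance of any of round_box, square_box, bar_box, cross_box from where it was at the start of the episode above 0.015 m or height (world z) of any of round_box, square_box, bar_box, cross_box above 0.008 m or angle between any of round_box, square_box, bar_box, cross_box's own z axis and vertical above 0.15 rad).
It fails at once if the white box, the ring or the post holder is moved more than 15 mm (distance of any of optic_box, lens_ring, post_holder from where it was at the start of the episode above 0.015 m).
It also fails if it takes over 42 s, if anything falls off the work surface, if the arm or the gripper's body presses on something with over 40 N, if the wrist force passes 120 N, or if a joint passes its speed limit or range.

ROBOT

A 6-joint arm with a two-finger parallel gripper is mounted at the origin on a cart in front of the work surface, level with it; the furniture and walls round the work are solid. World frame = base frame: x ahead of the robot, y to its left, z up, the work surface at z = 0. Lengths are in m, angles in rad, forces in N, time in s.
With the tool pointing down it reaches from about 0.425 to 0.95 m from the base axis. Payload 3.5 kg.
Tool frame: the origin (TCP) lies at the very end of the fingers, on their centre line; the grasp point (between the pads) lies 19 mm behind it; z points along the fingers, y is the line along which they close (so a half turn about z gives the same grasp; the last joint's range is limited). The gripper opens to 85 mm and grips with 20 to 120 N. Pads are 22 mm wide; open, the fingers measure 114 mm over their backs; the gripper's body (76 mm by 85 mm) begins 54 mm behind the grasp point. The pads swing forward as they close: fully open they stand 13 mm farther back than shut.
Start: joints at [0.973, 0.286, 1.577, -0, 1.279, -0.15], TCP at [0.292, 0.608, 0.231] pointing down, gripper open.
Joint ranges: [-2.77, 2.77], [-0.9, 2.22], [0.21, 2.48], [-1.53, 4.67], [0.24, 2.81], [-2.84, 2.84]. Speed limits (rad/s): [2.79, 2.79, 3.14, 3.14, 3.14, 3.14].

INTERFACE

Orientations are given as a unit quaternion [x, y, z, w].
In Python, from plant import get_state, read_camera, sign_off, recognise gives the robot as it stands.
- The arm moves only by the tool arm_command, never from a script. Its argument "steps" is a list of rows, each an object with "translation": the shift along the tool's x, y, z scaled (see below), a list of three; "twist": the turn, a rotation vector about the tool's x, y, z scaled (see below), a list of three; "fingers": the opening, from -1 (shut) to 1 (fully open). In form: [{"translation": [x, y, z], "twist": [rx, ry, rz], "fingers": fingers}, ...]. A call has 1 to 5 rows; each row is the pose to reach, as a shift and turn from the pose commanded when the call began, along the tool's axes at that moment; what a row does not reach only later rows make up. The controller multiplies each number of a shift by 75 cm and each number of a turn by 60 degrees. A row lasts 1/8 s, in which the tool goes at most 62.5 mm and 10.7 degrees, less where a joint would pass 70% of its speed; a pose out of reach is approached as far as the arm can. A call with a number of a shift or a turn outside -1 to 1 is refused whole. A call with a gripper value outside its range is refused whole. The fingers move at their own pace and stop on an object; "grip_force" is the grip in N (left out, the last holds). Time passes only in rows, so rows that repeat a pose let the fingers close. It gives the time, the measured TCP pose, the force, the opening and the grip force at its end, in the units of the state.
- get_state(): the state, without advancing time (a new reading comes with each control period).
- read_camera(name): name is "scene" or "top" or "wrist"; returns a dict with "pixels" (400x640x3 uint8, red, green, blue), "K" (3x3 intrinsics, pixels), "k1" (the pictures are not rectified: a ray, as slopes to the right and down, at radius r is drawn at 1 + k1 r^2 times it, then the intrinsics apply), "R" (3x3) and "t" (3): a world point X has camera coordinates R X + t; the wrist camera has in their place "T_tool_cam" (4x4, takes a point from camera to tool coordinates, whose origin is the TCP and whose axes are the flange's). Camera axes: x right, y down, z forward; pixel columns grow to the right and rows downward; lengths in m; the calibration is good to about 2 mm. A picture is of the moment at which its call begins: read the wrist's pose just before it. There is no depth.
- sign_off(): hands the job in; it is judged then, once.
Trained networks look in a picture, given as the dict that the camera call returned (one of the last four; its "shot" number tells which), for a name from the list of things; names that differ only in an ending like _2 or _b are one class to them, and where a whole thing is asked for, a point or a joint stands for the part that bears it (a point fixed in the world has none). Each returns a list of dicts, best first, with "conf" (0 to 1); they miss things now and then, are a little off and sometimes report something else, mostly with a low value. They report only what shows in the picture. A call takes as long as a camera call. They do not tell look-alikes from the thing itself.
- recognise(picture, query): "point" ([row, column] in pixels, amid what is visible of it).
The state is a dict: "time": time; "qpos": joint angles; "dq": joint speeds; "joint_efforts": joint torques, N m; "eef_pos": TCP position; "tcp_rot": TCP orientation; "contact_force": force on the tool from outside, world axes, zero at the start; "wrist_torque": the same for the moment, N m; "opening": opening from 0.0 (shut) to 1.0 (fully open); "finger_force": force on a finger pad.
Only numpy, scipy, OpenCV 4.12 (cv2) and the standard library are available. Lean on these libraries where they do the work, as an engineer would, in place of code of your own. Each camera call takes 0.05 s, during which the arm holds its last target. There are 200 camera calls.

## Working session

There is one attempt and no reset: what is moved stays moved. The work goes in short steps, Python scripts to look and compute and a tool call to move; the robot and the scene stay as the last step left them, time stands still between calls to the robot, and variables do not carry over. Pictures are saved under pics/ and viewed, at most 10 in all, crops included, and the job is handed in when it is done.

Besides the shell and the picture viewer there is one more tool, called after "Call:" as name(argument=value, ...), one argument or row to a line, values as JSON. arm_command: Moves the arm, as the interface text tells. Shifts and turns lie within -1 to 1; 1 stands for 75 cm of shift or 60 degrees of turn. Its arguments: {"type":"object","properties":{"steps":{"type":"array"},"grip_force":{"type":"number"}},"required":["steps"]}

```bash
mkdir -p pics; cat > h.py <<'E'
import numpy as np, cv2
from plant import get_state, read_camera, sign_off, recognise
def ray(p,rc):
    K=p["K"];d=np.array([(rc[1]-K[0][2])/K[0][0],(rc[0]-K[1][2])/K[1][1]])
    u=d.copy()
    for _ in range(30): u=d/(1+p["k1"]*(u@u))
    R=np.array(p["R"]);t=np.array(p["t"])
    return -R.T@t, R.T@np.r_[u,1]
def onz(p,rc,z):
    o,v=ray(p,rc); return o+v*(z-o[2])/v[2]
def proj(p,X):
    c=np.array(p["R"])@X+np.array(p["t"]);u=c[:2]/c[2];u=u*(1+p["k1"]*(u@u))
    return np.array(p["K"])[:2,:2]@u+np.array(p["K"])[:2,2]
def save(p,n): cv2.imwrite("pics/"+n,p["pixels"][:,:,::-1])
E
python3 - <<'E'
from h import *
np.set_printoptions(precision=4,suppress=True)
for c in("top","scene"):
    p=read_camera(c);save(p,c+"1.png")
    for n,z in(("round_top",.054),("square_top",.054),("bar_top",.054),("cross_top",.054),("round_box",.03),("square_box",.03),("bar_box",.03),("cross_box",.03),("post_holder",.03)):
        for d in recognise(p,n):
            print(c,n,round(d["conf"],2),np.round(d["point"],1),onz(p,d["point"],z)[:2])
s=get_state();print(s)
E
```

```text
top round_top 0.76 [222.8 373.2] [ 0.5188 -0.2212]
top round_top 0.49 [150.8 197.6] [0.672  0.1501]
top square_top 0.5 [230.6 329.1] [ 0.5027 -0.1294]
top square_top 0.5 [246.9 425.3] [ 0.4683 -0.3295]
top square_top 0.44 [227.  371.9] [ 0.5101 -0.2183]
top bar_top 0.53 [218.1 270.5] [ 0.5285 -0.008 ]
top bar_top 0.18 [157.4 292.6] [ 0.6572 -0.053 ]
top cross_top 0.67 [192.8 420.7] [ 0.5819 -0.323 ]
top round_box 0.96 [158.1 198. ] [0.6614 0.1544]
top round_box 0.62 [226.1 369.7] [ 0.5138 -0.2168]
top square_box 0.77 [229.7 328.4] [ 0.5062 -0.1289]
top square_box 0.74 [246.3 422.8] [ 0.4704 -0.33  ]
top square_box 0.61 [218.8 271.5] [ 0.5292 -0.0081]
top square_box 0.42 [231.1 328.3] [ 0.5032 -0.1287]
top square_box 0.15 [218.7 270.1] [ 0.5295 -0.0051]
top bar_box 0.87 [221.2 269.7] [ 0.5241 -0.0043]
top cross_box 0.96 [195.7 415.5] [ 0.5791 -0.3171]
top post_holder 0.64 [150.4 343.8] [ 0.6783 -0.1631]
top post_holder 0.57 [156.8 293.5] [ 0.6639 -0.054 ]
scene round_top 0.66 [196.4 376.6] [ 0.5087 -0.2111]
scene round_top 0.58 [240.1 177.8] [0.6527 0.1667]
scene square_top 0.75 [187.
[... 551 characters left out ...]
e bar_box 0.54 [218.  352.7] [ 0.5113 -0.1418]
scene cross_box 0.78 [180.  384.3] [ 0.5652 -0.3113]
scene cross_box 0.32 [213.8 354.8] [ 0.5184 -0.1561]
scene post_holder 0.57 [185.2 301.9] [ 0.6765 -0.1501]
{'time': 1.0, 'qpos': array([ 0.973 ,  0.2863,  1.5767,  0.    ,  1.2786, -0.15  ]), 'dq': array([-0.0017, -0.0009,  0.    , -0.0002,  0.0003, -0.0006]), 'joint_efforts': array([  0.0007, -40.5969, -29.2951,  -0.    ,   0.0005,  -0.    ]), 'eef_pos': array([0.2922, 0.6084, 0.2313]), 'tcp_rot': array([ 0.222,  0.975, -0.   , -0.   ]), 'contact_force': array([ 1.2199,  0.0723, -0.5486]), 'wrist_torque': array([-0.0231, -0.0127, -0.09  ]), 'finger_force': 0.0, 'opening': 0.9970540464816477}
```

View pics/top1.png

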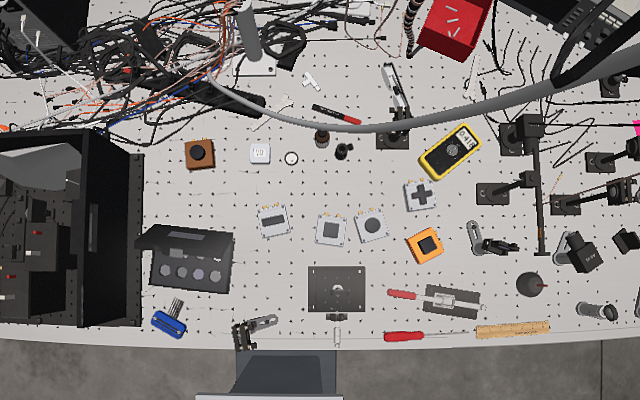

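View pics/scene1.png

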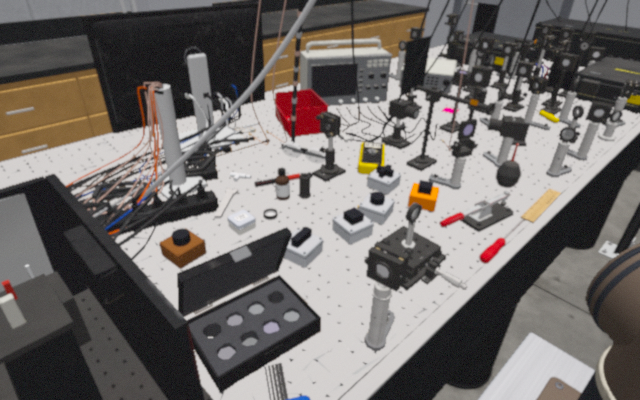

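Row of look-alikes in the top picture: bar (273,219), square (330,230), round (371,226), plus (420,194). All are grey. The orange square (425,245) and brown round (199,153) are decoys. I'll confirm this in an enlarged crop and segment the caps.

```bash
cat > m.py <<'E'
from h import *
np.set_printoptions(precision=4,suppress=True)
ps=[read_camera("top") for _ in range(4)]
p=ps[0]; im=np.mean([q["pixels"] for q in ps],0)
g=cv2.resize(im.astype(np.float32).mean(2),None,fx=4,fy=4,interpolation=cv2.INTER_LINEAR)
for n,(r,c) in dict(bar=(219,273),square=(230,330),round=(226,371),cross=(194,420)).items():
    w=16;sub=g[4*(r-w):4*(r+w),4*(c-w):4*(c+w)]
    k,l,st,ce=cv2.connectedComponentsWithStats((sub<115).astype(np.uint8))
    i=min((i for i in range(1,k) if st[i,4]>300),key=lambda i:np.hypot(*(ce[i]-2*2*w)))
    rect=cv2.minAreaRect(np.argwhere(l==i).astype(np.float32))
    rc=[(ce[i][1]+.5)/4-.5+r-w,(ce[i][0]+.5)/4-.5+c-w]
    print(n,np.round(rc,2),onz(p,rc,.054)[:3],st[i],rect[1],rect[2])
print("cam",ray(p,(200,320))[0])
crop=p["pixels"][140:325,180:445,::-1]
cv2.imwrite("pics/crop1.png",cv2.resize(crop,None,fx=3,fy=3,interpolation=cv2.INTER_CUBIC)[:600,:795])
E
python3 m.py
```

```text
bar [220.31 272.59] [ 0.5239 -0.0123  0.054 ] [  18   48   93   47 2737] (32.756500244140625, 89.80921173095703) 12.528807640075684
square [229.92 330.53] [ 0.5041 -0.1324  0.054 ] [  36   33   63   63 3198] (58.8312873840332, 57.84133529663086) 81.8698959350586
round [224.98 371.93] [ 0.5143 -0.2185  0.054 ] [  39   32   62   60 2846] (57.982757568359375, 60.81117630004883) 45.0
cross [194.19 421.32] [ 0.579  -0.3242  0.054 ] [  29   25   84   83 3495] (71.48967742919922, 71.98728942871094) 53.67317199707031
cam [ 0.4352 -0.0908  1.0438]
```

View pics/crop1.png

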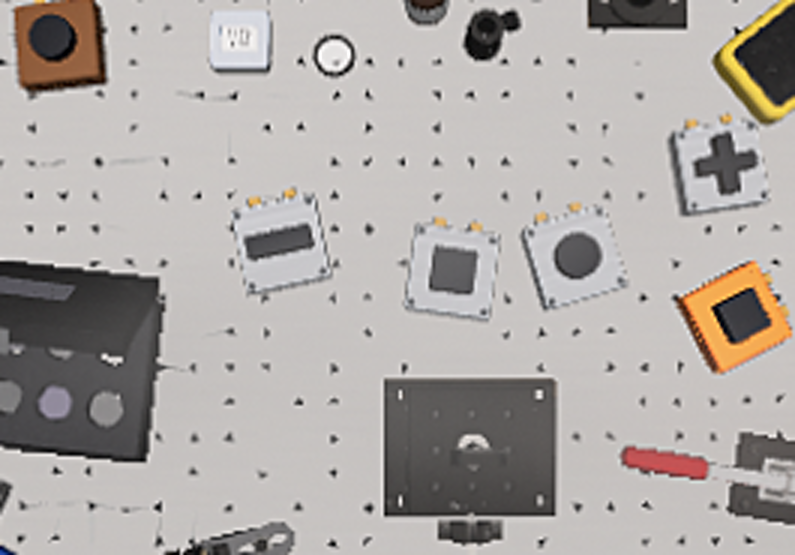

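The crop confirms four grey boxes: bar (280,242), square (452,268), round (577,254) and plus (725,163). The orange and brown look-alikes stand apart. A dark stage with a lens mount sits in front of the square and round boxes at (470,447). Next I'll check heights and the first move.

```bash
cat >> h.py <<'E'
from scipy.spatial.transform import Rotation as Ro
def plan(target,q=(0,1,0,0),pos=None):
    s=get_state();R0=Ro.from_quat(s["tcp_rot"]);pos=s["eef_pos"] if pos is None else pos
    return np.round(R0.inv().apply(np.array(target)-pos)/.75,4),np.round(np.degrees((R0.inv()*Ro.from_quat(q)).as_rotvec())/60,4)
E
python3 - <<'E'
from h import *
np.set_printoptions(precision=4,suppress=True)
p=read_camera("scene")
for z in(.05,.1,.15,.2,.25): print(z,proj(p,np.array([.40,-.15,z])), proj(p,np.array([.5,.35,z])))
w=read_camera("wrist");print(w["T_tool_cam"]);save(w,"w1.png")
print(get_state()["tcp_rot"],plan((.48,.4,.40)),plan((.514,-.218,.25)))
E
```

```text
0.05 [400.574  233.5948] [104.5828 357.2132]
0.1 [404.1184 211.5586] [ 94.3812 331.5003]
0.15 [407.9311 187.8871] [ 83.0426 302.9866]
0.2 [412.0447 162.3863] [ 70.3617 271.1781]
0.25 [416.4972 134.8296] [ 56.0795 235.4547]
[[-0.0006 -0.9636 -0.2673  0.0658]
 [ 1.     -0.0006 -0.0003 -0.0001]
 [ 0.0002 -0.2673  0.9636 -0.1431]
 [ 0.      0.      0.      1.    ]]
[0.222 0.975 0.    0.   ] (array([-0.346 , -0.1421, -0.2248]), array([ 0.0001,  0.    , -0.4276])) (array([-0.7436, -0.8653, -0.0249]), array([ 0.0001,  0.    , -0.4276]))
```

Call:
arm_command(
  steps=[
    {"translation": [0, 0, -0.08], "twist": [0, 0, 0], "fingers": -1},
    {"translation": [0, 0, -0.16], "twist": [0, 0, 0], "fingers": -1},
    {"translation": [0, 0, -0.24], "twist": [0, 0, 0], "fingers": -1},
    {"translation": [0, 0, -0.3], "twist": [0, 0, 0], "fingers": -1},
    {"translation": [0, 0, -0.3], "twist": [0, 0, 0], "fingers": -1},
  ],
)

```text
time: 1.92
eef_pos: [0.2926, 0.6091, 0.4633]
tcp_rot: [0.222, 0.975, 0.005, 0.002]
contact_force: [0.4, -1.0, 0.0]
opening: 0.002
finger_force: 0.0
```

```bash
python3 -c "
from h import *
print(get_state()['eef_pos'],plan((.52,.30,.45)),plan((.514,-.218,.3)))"
```

```text
[0.29261272 0.60909915 0.46325557] (array([-0.4517, -0.2404,  0.0158]), array([ 0.01  ,  0.0039, -0.4275])) (array([-0.7431, -0.8687,  0.2093]), array([ 0.01  ,  0.0039, -0.4275]))
```

Call:
arm_command(
  steps=[
    {"translation": [-0.07, -0.038, 0], "twist": [0, 0, -0.1], "fingers": -1},
    {"translation": [-0.14, -0.076, 0], "twist": [0, 0, -0.2], "fingers": -1},
    {"translation": [-0.21, -0.114, 0], "twist": [0, 0, -0.3], "fingers": -1},
    {"translation": [-0.28, -0.16, 0], "twist": [0, 0, -0.4], "fingers": -1},
    {"translation": [-0.34, -0.2, 0], "twist": [0, 0, -0.428], "fingers": -1},
  ],
)

```text
time: 2.55
eef_pos: [0.4578, 0.3607, 0.4543]
tcp_rot: [-0.001, 1.0, -0.001, -0.001]
contact_force: [1.4, 0.2, 0.6]
opening: -0.001
finger_force: 0.0
```

```bash
python3 -c "
from h import *
print(plan((.514,-.218,.2)))"
```

```text
(array([-0.0747, -0.7713,  0.34  ]), array([-0.0013, -0.0021,  0.0012]))
```

Now the tool axes are x = −X, y = +Y, z = −Z. Traverse toward the round box.

Call:
arm_command(
  steps=[
    {"translation": [-0.02, -0.08, 0], "twist": [0, 0, 0], "fingers": -1},
    {"translation": [-0.04, -0.16, 0], "twist": [0, 0, 0], "fingers": -1},
    {"translation": [-0.06, -0.24, 0], "twist": [0, 0, 0], "fingers": -1},
    {"translation": [-0.075, -0.32, 0.02], "twist": [0, 0, 0], "fingers": -1},
    {"translation": [-0.075, -0.4, 0.04], "twist": [0, 0, 0], "fingers": -1},
  ],
)

```text
time: 3.18
eef_pos: [0.5134, 0.0608, 0.424]
tcp_rot: [-0.0, 1.0, 0.0, -0.001]
contact_force: [0.9, 0.6, -0.8]
opening: -0.002
finger_force: 0.0
```

Call:
arm_command(
  steps=[
    {"translation": [0, -0.075, 0.03], "twist": [0, 0, 0], "fingers": -1},
    {"translation": [0, -0.15, 0.06], "twist": [0, 0, 0], "fingers": -1},
    {"translation": [0, -0.22, 0.09], "twist": [0, 0, 0], "fingers": -1},
    {"translation": [0, -0.29, 0.12], "twist": [0, 0, 0], "fingers": -1},
    {"translation": [0, -0.34, 0.16], "twist": [0, 0, 0], "fingers": -1},
  ],
)

```text
time: 3.8
eef_pos: [0.5129, -0.1941, 0.3045]
tcp_rot: [0.001, 1.0, 0.0, -0.0]
contact_force: [0.9, 0.7, -1.2]
opening: -0.002
finger_force: 0.0
```

Call:
arm_command(
  steps=[
    {"translation": [0, -0.03, 0.04], "twist": [0, 0, 0], "fingers": -1},
    {"translation": [0, -0.03, 0.07], "twist": [0, 0, 0], "fingers": -1},
    {"translation": [0, -0.03, 0.07], "twist": [0, 0, 0], "fingers": -1},
    {"translation": [0, -0.03, 0.07], "twist": [0, 0, 0], "fingers": -1},
  ],
)

```text
time: 4.3
eef_pos: [0.5138, -0.2145, 0.2542]
tcp_rot: [-0.0, 1.0, -0.0, 0.0]
contact_force: [-0.2, -0.3, 0.4]
opening: 0.001
finger_force: 0.0
```

```bash
cat >> h.py <<'E'
def wrist():
    s=get_state();w=read_camera("wrist");T=np.array(w["T_tool_cam"]);Rt=Ro.from_quat(s["tcp_rot"]).as_matrix()
    Rc=Rt@T[:3,:3];o=Rt@T[:3,3]+s["eef_pos"];w["R"]=Rc.T;w["t"]=-Rc.T@o
    return s,w
E
python3 - <<'E'
from h import *
np.set_printoptions(precision=4,suppress=True)
s,w=wrist();save(w,"w2.png");print(s["eef_pos"],s["tcp_rot"],s["contact_force"])
for n in("round_top","square_top"):
    for d in recognise(w,n): print(n,round(d["conf"],2),d["point"],onz(w,d["point"],.054))
print(proj(w,np.array([.514,-.2185,.054])))
print(plan((.514,-.2185,.07)))
E
```

```text
[ 0.5138 -0.2145  0.2542] [-0.0004  1.     -0.0001  0.0001] [-0.1962 -0.3173  0.374 ]
round_top 0.93 [298.7, 618.0] [0.6671 0.1484 0.054 ]
round_top 0.85 [173.8, 319.8] [ 0.5128 -0.2172  0.054 ]
square_top 0.78 [164.1, 400.3] [ 0.5024 -0.1322  0.054 ]
square_top 0.57 [135.1, 210.4] [ 0.4721 -0.3303  0.054 ]
square_top 0.27 [181.0, 495.1] [ 0.5204 -0.0282  0.054 ]
[318.569  174.8954]
(array([ 0.0009, -0.0049,  0.2471]), array([-0.0013,  0.0021,  0.001 ]))
```

View pics/w2.png

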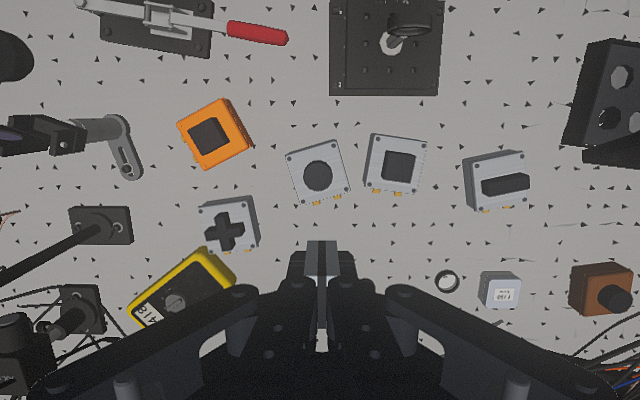

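The wrist view shows the round key at (318,175) and the square at (400,165), both on grey boxes. They agree with the top camera to 2 mm. Descend over the round key.

Call:
arm_command(
  steps=[
    {"translation": [0, -0.005, 0.08], "twist": [0, 0, 0], "fingers": -1},
    {"translation": [0, -0.005, 0.15], "twist": [0, 0, 0], "fingers": -1},
    {"translation": [0, -0.005, 0.21], "twist": [0, 0, 0], "fingers": -1},
    {"translation": [0, -0.005, 0.24], "twist": [0, 0, 0], "fingers": -1},
    {"translation": [0, -0.005, 0.24], "twist": [0, 0, 0], "fingers": -1},
  ],
)

```text
time: 5.08
eef_pos: [0.5128, -0.2176, 0.0725]
tcp_rot: [-0.0, 1.0, 0.001, -0.001]
contact_force: [-1.3, -0.4, 1.5]
opening: -0.001
finger_force: 0.0
```

```bash
python3 -c "
from h import *
s,w=wrist();save(w,'w3.png')
print(s['eef_pos'],s['contact_force'],plan((.5135,-.218,.043)))"
```

```text
[ 0.51280683 -0.2175637   0.07249462] [-1.29750653 -0.37719943  1.49722556] (array([0.0006, 0.0004, 0.0416]), array([-0.    ,  0.0001,  0.0008]))
```

View pics/w3.png

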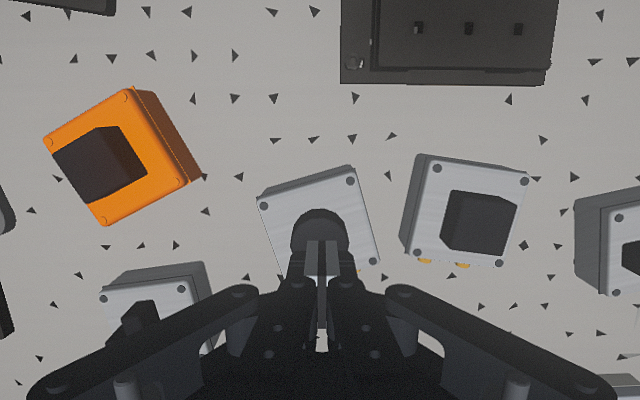

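Fingertips are centred over the round disc, around (320,235). Press slowly.

Call:
arm_command(
  steps=[
    {"translation": [0, 0, 0.014], "twist": [0, 0, 0], "fingers": -1},
    {"translation": [0, 0, 0.02], "twist": [0, 0, 0], "fingers": -1},
    {"translation": [0, 0, 0.024], "twist": [0, 0, 0], "fingers": -1},
    {"translation": [0, 0, 0.027], "twist": [0, 0, 0], "fingers": -1},
    {"translation": [0, 0, 0.03], "twist": [0, 0, 0], "fingers": -1},
  ],
)

```text
time: 5.75
eef_pos: [0.5138, -0.2185, 0.0516]
tcp_rot: [-0.0, 1.0, -0.0, 0.0]
contact_force: [-0.8, 0.6, 2.2]
opening: -0.001
finger_force: 1.2
```

Call:
arm_command(
  steps=[
    {"translation": [0, 0, 0.003], "twist": [0, 0, 0], "fingers": -1},
    {"translation": [0, 0, 0.006], "twist": [0, 0, 0], "fingers": -1},
    {"translation": [0, 0, 0.008], "twist": [0, 0, 0], "fingers": -1},
    {"translation": [0, 0, 0.008], "twist": [0, 0, 0], "fingers": -1},
    {"translation": [0, 0, 0.008], "twist": [0, 0, 0], "fingers": -1},
  ],
)

```text
time: 6.38
eef_pos: [0.5138, -0.2185, 0.0454]
tcp_rot: [-0.0, 1.0, -0.0, 0.0]
contact_force: [-0.0, 0.3, 1.7]
opening: -0.002
finger_force: 0.9
```

Call:
arm_command(
  steps=[
    {"translation": [0, 0, 0.002], "twist": [0, 0, 0], "fingers": -1},
    {"translation": [0, 0, 0.004], "twist": [0, 0, 0], "fingers": -1},
    {"translation": [0, 0, 0.004], "twist": [0, 0, 0], "fingers": -1},
    {"translation": [0, 0, 0.004], "twist": [0, 0, 0], "fingers": -1},
  ],
)

```text
time: 6.88
eef_pos: [0.5138, -0.2185, 0.043]
tcp_rot: [-0.0, 1.0, -0.0, 0.0]
contact_force: [-1.7, 0.4, 6.0]
opening: 0.004
finger_force: 3.0
```

Force has risen to 6 N at z = 0.043, so the round key is at its stop. Lift and go to the square key.

Call:
arm_command(
  steps=[
    {"translation": [0, 0, -0.03], "twist": [0, 0, 0], "fingers": -1},
    {"translation": [0, 0, -0.065], "twist": [0, 0, 0], "fingers": -1},
    {"translation": [0.008, 0.06, -0.065], "twist": [0, 0, 0], "fingers": -1},
    {"translation": [0.014, 0.115, -0.065], "twist": [0, 0, 0], "fingers": -1},
    {"translation": [0.014, 0.115, -0.065], "twist": [0, 0, 0], "fingers": -1},
  ],
)

```text
time: 7.5
eef_pos: [0.5019, -0.1297, 0.09]
tcp_rot: [-0.002, 1.0, 0.001, -0.001]
contact_force: [0.5, -0.1, 0.4]
opening: 0.001
finger_force: 0.0
```

```bash
python3 - <<'E'
from h import *
np.set_printoptions(precision=4,suppress=True)
s,w=wrist();save(w,'w4.png');print(s["eef_pos"],s["contact_force"])
for n in("round_top","bar_top","square_top"):
    for d in recognise(w,n): print(n,round(d["conf"],2),d["point"],onz(w,d["point"],.054),onz(w,d["point"],.046))
E
```

```text
[ 0.5019 -0.1297  0.09  ] [ 0.5234 -0.1068  0.3653]
round_top 0.67 [241.8, 179.5] [ 0.5107 -0.2144  0.054 ] [ 0.514  -0.2182  0.046 ]
bar_top 0.62 [258.4, 508.9] [ 0.5211 -0.0174  0.054 ] [ 0.5249 -0.0123  0.046 ]
square_top 0.96 [226.0, 316.6] [ 0.5005 -0.1334  0.054 ] [ 0.5033 -0.1335  0.046 ]
square_top 0.83 [175.9, 7.4] [ 0.471  -0.3107  0.054 ] [ 0.4726 -0.3187  0.046 ]
```

View pics/w4.png

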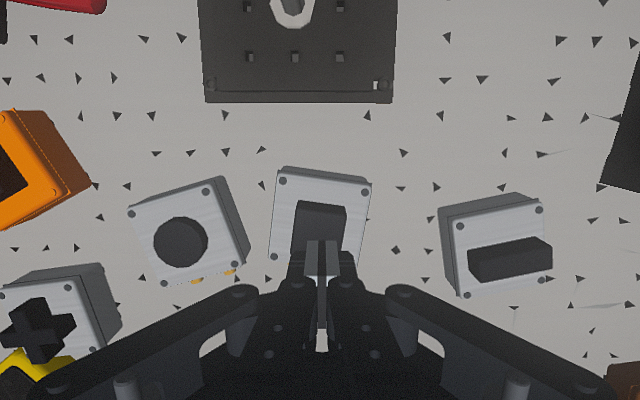

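The round key at (180,242) is now low and its box has not moved. The tool is above the square key at (320,228). Press by the same depth as before.

Call:
arm_command(
  steps=[
    {"translation": [0, 0, 0.025], "twist": [0, 0, 0], "fingers": -1},
    {"translation": [0, 0, 0.043], "twist": [0, 0, 0], "fingers": -1},
    {"translation": [0, 0, 0.048], "twist": [0, 0, 0], "fingers": -1},
    {"translation": [0, 0, 0.051], "twist": [0, 0, 0], "fingers": -1},
    {"translation": [0, 0, 0.054], "twist": [0, 0, 0], "fingers": -1},
  ],
)

```text
time: 8.32
eef_pos: [0.5033, -0.1325, 0.0511]
tcp_rot: [-0.0, 1.0, -0.0, 0.0]
contact_force: [-1.8, -0.8, 2.9]
opening: 0.001
finger_force: 1.2
```

Call:
arm_command(
  steps=[
    {"translation": [0, 0, 0.003], "twist": [0, 0, 0], "fingers": -1},
    {"translation": [0, 0, 0.006], "twist": [0, 0, 0], "fingers": -1},
    {"translation": [0, 0, 0.009], "twist": [0, 0, 0], "fingers": -1},
    {"translation": [0, 0, 0.011], "twist": [0, 0, 0], "fingers": -1},
    {"translation": [0, 0, 0.011], "twist": [0, 0, 0], "fingers": -1},
  ],
)

```text
time: 8.95
eef_pos: [0.5034, -0.1324, 0.0429]
tcp_rot: [-0.0, 1.0, -0.0, 0.0]
contact_force: [-4.0, -0.7, 7.0]
opening: -0.006
finger_force: 3.0
```

Call:
arm_command(
  steps=[
    {"translation": [0, 0, 0], "twist": [0, 0, 0], "fingers": -1},
    {"translation": [0, 0, 0], "twist": [0, 0, 0], "fingers": -1},
    {"translation": [0, 0, 0], "twist": [0, 0, 0], "fingers": -1},
  ],
)

```text
time: 9.32
eef_pos: [0.5034, -0.1324, 0.043]
tcp_rot: [-0.0, 1.0, -0.0, 0.0]
contact_force: [-3.0, -0.4, 4.6]
opening: 0.001
finger_force: 3.0
```

The square key is down, with the same signature as the round. Next is the bar at (0.524, -0.0125).

Call:
arm_command(
  steps=[
    {"translation": [0, 0, -0.03], "twist": [0, 0, 0], "fingers": -1},
    {"translation": [0, 0, -0.065], "twist": [0, 0, 0], "fingers": -1},
    {"translation": [-0.015, 0.08, -0.065], "twist": [0, 0, 0], "fingers": -1},
    {"translation": [-0.027, 0.16, -0.065], "twist": [0, 0, 0], "fingers": -1},
    {"translation": [-0.027, 0.16, -0.065], "twist": [0, 0, 0], "fingers": -1},
  ],
)

```text
time: 9.95
eef_pos: [0.5232, -0.0084, 0.0906]
tcp_rot: [-0.003, 1.0, 0.001, 0.0]
contact_force: [-1.2, -0.6, -1.2]
opening: -0.0
finger_force: 0.0
```

```bash
python3 - <<'E'
from h import *
np.set_printoptions(precision=4,suppress=True)
s,w=wrist();save(w,'w5.png');print(s["eef_pos"],s["contact_force"])
for n in("bar_top","square_top"):
    for d in recognise(w,n): print(n,round(d["conf"],2),d["point"],onz(w,d["point"],.054),onz(w,d["point"],.046))
E
```

```text
[ 0.5232 -0.0084  0.0906] [-1.1556 -0.6181 -1.1825]
bar_top 0.56 [226.3, 318.3] [ 0.5222 -0.0111  0.054 ] [ 0.5251 -0.0111  0.046 ]
square_top 0.95 [190.7, 120.2] [ 0.5014 -0.1242  0.054 ] [ 0.5033 -0.1293  0.046 ]
```

View pics/w5.png

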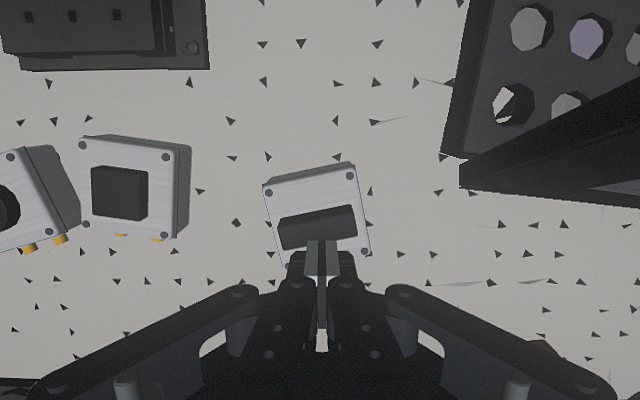

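The tool is centred over the bar at (318,227), and the square at (120,192) is low. Press.

Call:
arm_command(
  steps=[
    {"translation": [0, 0, 0.025], "twist": [0, 0, 0], "fingers": -1},
    {"translation": [0, 0, 0.043], "twist": [0, 0, 0], "fingers": -1},
    {"translation": [0, 0, 0.048], "twist": [0, 0, 0], "fingers": -1},
    {"translation": [0, 0, 0.051], "twist": [0, 0, 0], "fingers": -1},
    {"translation": [0, 0, 0.054], "twist": [0, 0, 0], "fingers": -1},
  ],
)

```text
time: 10.72
eef_pos: [0.5234, -0.0124, 0.0509]
tcp_rot: [-0.0, 1.0, -0.0, -0.0]
contact_force: [-1.5, -0.2, 1.0]
opening: 0.003
finger_force: 1.2
```

Call:
arm_command(
  steps=[
    {"translation": [0, 0, 0.003], "twist": [0, 0, 0], "fingers": -1},
    {"translation": [0, 0, 0.006], "twist": [0, 0, 0], "fingers": -1},
    {"translation": [0, 0, 0.009], "twist": [0, 0, 0], "fingers": -1},
    {"translation": [0, 0, 0.011], "twist": [0, 0, 0], "fingers": -1},
    {"translation": [0, 0, 0.011], "twist": [0, 0, 0], "fingers": -1},
  ],
)

```text
time: 11.35
eef_pos: [0.5237, -0.0123, 0.043]
tcp_rot: [-0.0, 1.0, -0.0, 0.0]
contact_force: [-2.4, 0.1, 6.8]
opening: 0.003
finger_force: 3.0
```

Call:
arm_command(
  steps=[
    {"translation": [0, 0, 0], "twist": [0, 0, 0], "fingers": -1},
    {"translation": [0, 0, 0], "twist": [0, 0, 0], "fingers": -1},
    {"translation": [0, 0, 0], "twist": [0, 0, 0], "fingers": -1},
  ],
)

```text
time: 11.72
eef_pos: [0.5236, -0.0123, 0.043]
tcp_rot: [-0.0, 1.0, -0.0, 0.0]
contact_force: [-1.0, -0.8, 5.7]
opening: 0.002
finger_force: 3.0
```

Same signature again. Lift clear and check from the side.

Call:
arm_command(
  steps=[
    {"translation": [0, 0, -0.05], "twist": [0, 0, 0], "fingers": -1},
    {"translation": [0, 0, -0.12], "twist": [0, 0, 0], "fingers": -1},
    {"translation": [0, 0, -0.2], "twist": [0, 0, 0], "fingers": -1},
    {"translation": [0, 0, -0.28], "twist": [0, 0, 0], "fingers": -1},
    {"translation": [0, 0, -0.28], "twist": [0, 0, 0], "fingers": -1},
  ],
)

```text
time: 12.35
eef_pos: [0.5267, -0.0125, 0.259]
tcp_rot: [-0.0, 1.0, -0.001, 0.007]
contact_force: [0.9, 0.2, -0.4]
opening: 0.001
finger_force: 0.0
```

```bash
python3 - <<'E'
from h import *
s,w=wrist();print(s["eef_pos"],s["contact_force"])
p=read_camera("scene")
a=p["pixels"][150:275,270:450,::-1]; b=cv2.imread("pics/scene1.png")[150:275,270:450]
cv2.imwrite("pics/cmp.png",np.vstack([cv2.resize(x,None,fx=2.4,fy=2.4,interpolation=cv2.INTER_CUBIC) for x in(b,a)]))
cv2.imwrite("pics/w6.png",w["pixels"][:,:,::-1])
E
```

```text
[ 0.52670658 -0.01247389  0.25904217] [ 0.87691238  0.1895157  -0.42085156]
```

View pics/cmp.png

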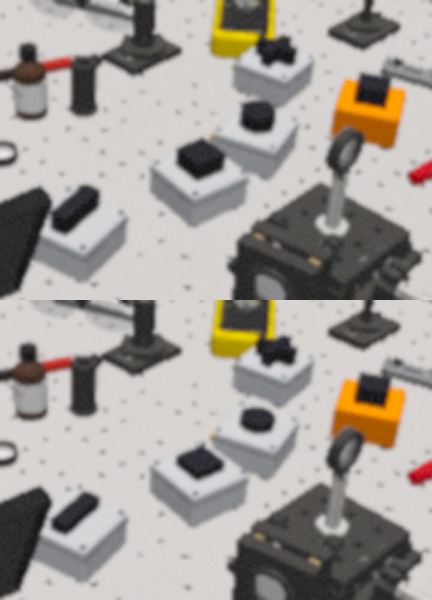

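In the before/after crop, the bar (75,512), square (200,462) and round (258,420) keys are down. The plus (277,350) is still up and the boxes have not moved. Let the arm settle, then hand in.

Call:
arm_command(
  steps=[
    {"translation": [0, 0, 0], "twist": [0, 0, 0], "fingers": -1},
    {"translation": [0, 0, 0], "twist": [0, 0, 0], "fingers": -1},
    {"translation": [0, 0, 0], "twist": [0, 0, 0], "fingers": -1},
  ],
)

```text
time: 12.82
eef_pos: [0.5229, -0.0121, 0.2511]
tcp_rot: [-0.0, 1.0, 0.0, -0.001]
contact_force: [-0.1, -0.3, -0.2]
opening: -0.002
finger_force: 0.0
```

```bash
python3 -c "
from plant import sign_off
print(sign_off())"
```

```text
the job is handed in; nothing more can be done
None
```

I pressed the round, square and bar keys in, in that order, at about 7 N or less each; the last camera view shows all three down, the plus key up and the boxes unmoved. I handed the job in at about 12.8 s, and the hand-in returned no verdict.

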